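Check a washed filter frame with a triangle square

TASK

The washed pleated filter is draining on its sloping stand; lay the aluminium triangle square on it to check that the frame is still square. Hook the square's thick fence over the frame's upper edge so that it sits flush against that edge along its whole length, with the plate flat on the face of the frame and the square's straight leg in line with the frame's left side edge (left as seen from the robot). Set it down in place rather than dropping it, let go, and leave the filter, canister, brush and bottle where they are.

Things in the scene. Friction and masses are not known exactly. Their poses are not given: they have to be found in the camera images.
- square: Small aluminium triangle square, 0.17 kg: a fence bar 140 x 10 x 22 mm with a 4 mm right-angled plate growing from mid thickness. Origin: middle of the fence's inner face. The fence fills x 0..10, y -70..70, z -11..11 mm; the plate lies on the -x side, z -2..2. Starts loose on the counter, +z up, plate dipping 4 degrees to its tip. Rightly placed, its axes are parallel to the filter's.
- fence_grip (a point): Top of the square's fence, mid width: x 5, y 10, z 11 mm in the square's frame, axes the same. The fence can be gripped here across its 10 mm width (along x). Beside it the plate has an open window, from the fence's inner face to 45 mm or more from it for y -1 to 21 mm. With the square lying on the filter the fence's top stands 13 mm above the face. Centre of mass about x -25, y 10 mm.
- fence_left (a point): Point on the fence's inner face, which goes against the filter's upper edge: x 0, y 65, z -6 mm in the square's frame (the end at the straight leg).
- fence_right (a point): The same at the fence's other end: x 0, y -65, z -6 mm in the square's frame.
- leg_tip (a point): Underside of the square's straight leg near its tip: x -135, y 62, z -2 mm in the square's frame. The leg is a plate bar 16 mm wide, y 54 to 70, from the fence to x -140; its outer edge y = 70 is square to the fence. The plate's sloping side, a bar 20 mm wide, has its outer edge from x -140, y 54 to x -16, y -70.
- filter: Loose square pleated filter, 0.4 kg: grey frame 190 x 190 x 40 mm, bars 20 mm wide, paper pleats 4 mm below the frame's face. Lies on the stand's 30 degree slope, which rises away from the robot, against its bottom lip. Origin: centre of the underside. +x up the slope, +y to the frame's left side seen from the robot, +z out of the face. Upper edge x 95, left edge y 95, face z 40 mm.
- filter_top (a point): Middle of the filter's upper edge, at the corner of edge and face: x 95, y 0, z 40 mm in the filter's frame, axes the same. When the square is rightly placed its origin lies at x 0, y 25, z 2 mm from here.
- stand: Fixed stainless draining stand, 250 x 220 mm drip tray 12 mm high, sheet sloping at 30 degrees, 190 mm wide, with a lip 20 mm high at the lower edge that stops the filter. Space behind the filter's upper edge is open. Origin: centre of the tray's underside on the counter; the slope rises along +x.
- canister: Purple plastic dust canister with grey lid and bail handle, 118 mm across, 210 mm high, standing loose to the left; origin at the centre of its base. Leave alone.
- brush: Bamboo-handled detail brush, 177 mm long, lying loose on its side at the far right; origin near the middle of its underside. Leave alone.
- bottle: White cleaner bottle, 68 mm across, 190 mm high, standing loose to the left; origin at the centre of its base. Leave alone.
Not all that is in view belongs to the job. There is more than one size of the square; the job needs the smallest.

How it is judged:
By the outcome, as a careful person would: the job done as asked, in the order asked, and still so for the second after the job is handed in, with the robot touching nothing.
It also fails if it takes over 45 s, if anything falls off the work surface, if the arm or the gripper's body presses on something with over 40 N, if the wrist force passes 120 N, or if a joint passes its speed limit or range.

ROBOT

A 6-joint arm with a two-finger parallel gripper is mounted at the origin on the work surface. World frame = base frame: x ahead of the robot, y to its left, z up, the work surface at z = 0. Lengths are in m, angles in rad, forces in N, time in s.
With the tool pointing down it reaches from about 0.375 to 0.975 m from the base axis. Payload 3.8 kg.
Tool frame: the origin (TCP) lies midway between the tips of the shut fingers; the grasp point (between the pads) lies 19 mm behind it; z points along the fingers, y is the direction in which the jaws open and shut (so a half turn about z gives the same grasp; the last joint's range is limited). The gripper opens to 85 mm and grips with 20 to 120 N. Pads are 22 mm wide; open, the fingers measure 114 mm over their backs; the gripper's body (76 mm by 85 mm) begins 54 mm behind the grasp point. The pads swing forward as they close: fully open they stand 13 mm farther back than shut.
Start: joints at [1.143, 0.264, 1.604, -0, 1.274, -0.037], TCP at [0.257, 0.624, 0.231] pointing down, gripper open.
Joint ranges: [-2.63, 2.63], [-0.94, 2.18], [0.31, 2.57], [-1.31, 4.45], [0, 2.66], [-2.55, 2.55]. Speed limits (rad/s): [2.57, 2.57, 3.14, 3.14, 3.14, 3.14].

INTERFACE

Orientations are given as a rotation vector (axis times angle).
In Python, from workcell import bot gives the robot as it stands.
- The arm moves only by the shell command python3 -m inch 'ROWS' [FORCE]. ROWS is JSON, a list of rows, each an object of numbers: "dx", "dy", "dz": the shift along the tool's x, y, z in m; "ax", "ay", "az": the turn, a rotation vector about the tool's x, y, z in degrees; "fingers": the opening, from -1 (shut) to 1 (fully open). A call has 1 to 20 rows; each row is the pose to reach, as a shift and turn from the pose measured when the call began, along the tool's axes at that moment; what a row does not reach only later rows make up. A row lasts 1/8 s, in which the tool goes at most 62.5 mm and 10.7 degrees, less where a joint would pass 70% of its speed; a pose out of reach is approached as far as the arm can. A call with a gripper value outside its range is refused whole. The fingers move at their own pace and stop on an object; FORCE is the grip in N (left out, the last holds). Time passes only in rows, so rows that repeat a pose let the fingers close. It gives the time, the measured TCP pose, the force and the opening at its end, in the units of the state.
- bot.read_state(): the state, without advancing time (a new reading comes with each control period).
- bot.read_camera(name): name is "scene" or "top" or "wrist"; returns (picture, depth): 480x640x3 uint8, blue, green, red; 480x640 float32, m along the optical axis (not along the pixel's ray), 0 where there is no reading.
- bot.get_calibration(name): a dict with "intrinsics" (3x3 intrinsics, pixels), "view" (4x4, takes a point from world to camera coordinates). Camera axes: x right, y down, z forward; pixel columns grow to the right and rows downward; lengths in m; the calibration is good to about 2 mm. A picture is of the moment at which its call begins: read the wrist's pose just before it. get_calibration takes no time and is no camera call; for the wrist camera it gives the pose at the moment of the call.
- bot.finish_job(): hands the job in, once; it reports no verdict.
Trained networks look in the newest picture that a camera, given by its name, has taken for a name from the list of things; names that differ only in an ending like _2 or _b are one class to them, and where a whole thing is asked for, a point or a joint stands for the part that bears it (a point fixed in the world has none). Each returns a list of dicts, best first, with "p" (0 to 1); they miss things now and then, are a little off and sometimes report something else, mostly with a low value. They report only what shows in the picture. A call takes as long as a camera call. They do not tell look-alikes from the thing itself.
- bot.masks_of(camera, thing): "region" (480x640 bool, what is visible of it) and "box" ([left, top, right, bottom] in pixels, round what is visible of it).
The state is a dict: "time": time; "q": joint angles; "joint_vel": joint speeds; "joint_torque": joint torques, N m; "tool_pos": TCP position; "tcp_rot": TCP orientation; "wrist_force": force on the tool from outside, world axes, zero at the start; "torque": the same for the moment, N m; "width": opening from 0.0 (shut) to 1.0 (fully open).
Only numpy, scipy, OpenCV 4.12 (cv2) and the standard library are available. Lean on these libraries where they do the work, as an engineer would, in place of code of your own. Each camera call takes 0.05 s, during which the arm holds its last target. There are 200 camera calls.

## Working session

There is one attempt and no reset: what is moved stays moved. The work goes in short steps, Python scripts to look and compute and a shell command to move; the robot and the scene stay as the last step left them, time stands still between calls to the robot, and variables do not carry over. Pictures are saved under pics/ and viewed, about 8 in all and at most 12, crops included, and the job is handed in when it is done.

```bash
mkdir -p pics; ls
cat > h.py <<'E'
import numpy as np, cv2
from workcell import bot
from scipy.spatial.transform import Rotation as R
def cloud(cam,depth,cal=None):
    c=cal or bot.get_calibration(cam); K=np.array(c["intrinsics"]);V=np.array(c["view"])
    v,u=np.mgrid[:480,:640]; d=depth
    P=np.stack([(u-K[0,2])*d/K[0,0],(v-K[1,2])*d/K[1,1],d],-1)
    return (P-V[:3,3])@V[:3,:3]
E
python3 - <<'E'
from h import *
print(bot.read_state())
for c in ("scene","top"):
    im,d=bot.read_camera(c); cv2.imwrite(f"pics/{c}0.png",im); np.save(f"{c}0.npy",d)
    P=cloud(c,d)
    for t in ("square","filter","stand","canister","brush","bottle"):
        for m in bot.masks_of(c,t):
            r=m["region"]&(d>0); print(c,t,round(m["p"],2),m["box"],r.sum(),np.median(P[r],0).round(3) if r.any() else "")
E
```

```text
pics
{'time': 0.0, 'q': array([ 1.14310118e+00,  2.64790802e-01,  1.60535853e+00, -4.73575401e-06,
        1.27369487e+00, -3.68766709e-02]), 'joint_vel': array([-0.00109717, -0.00038878, -0.00195439,  0.00127153, -0.00014438,
        0.00210044]), 'joint_torque': array([ 2.52890723e-04, -5.15138948e+01, -3.67303884e+01, -1.96326396e-04,
        1.35421712e-02,  1.27165146e-05]), 'tool_pos': array([0.256827  , 0.62345061, 0.229945  ]), 'tcp_rot': array([-0.60989447, -3.08129722,  0.00344281]), 'wrist_force': array([-0.68484896,  0.51458542, -0.17776469]), 'torque': array([-0.03523493, -0.04056171, -0.01392581]), 'width': 1.0013889208158817}
scene square 0.9 [143.4, 196.4, 202.7, 239.7] 1047 [ 0.328 -0.569  0.011]
scene square 0.85 [246.1, 222.7, 285.9, 260.5] 661 [ 0.447 -0.272  0.009]
scene square 0.85 [157.3, 250.2, 221.1, 318.3] 1644 [ 0.584 -0.465  0.012]
scene square 0.74 [446.9, 187.5, 472.7, 239.4] 960 [0.466 0.374 0.091]
scene filter 0.71 [355.6, 225.9, 437.0, 256.1] 1857 [0.6   0.124 0.117]
scene stand 0.7 [344.1, 237.6, 441.6, 297.7] 2774 [0.605 0.14  0.004]
scene stand 0.3
[... 439 characters left out ...]
 [464.9, 278.1, 537.9, 356.0] 1875 [ 0.307 -0.568  0.014]
top square 0.57 [366.4, 232.9, 412.5, 302.2] 933 [ 0.416 -0.282  0.01 ]
top filter 0.87 [196.8, 183.0, 285.9, 266.2] 5423 [0.54  0.131 0.091]
top stand 0.65 [198.3, 174.9, 287.8, 275.2] 1568 [0.458 0.12  0.004]
top stand 0.65 [366.0, 234.8, 416.1, 309.0] 1010 [ 0.418 -0.282  0.01 ]
top canister 0.88 [119.5, 134.6, 180.9, 194.6] 2579 [0.688 0.358 0.176]
top canister 0.53 [367.3, 234.6, 413.5, 306.2] 1027 [ 0.417 -0.284  0.009]
top brush 0.71 [354.4, 132.7, 368.8, 193.6] 591 [ 0.682 -0.182  0.014]
top bottle 0.69 [366.2, 234.4, 412.0, 301.0] 1015 [ 0.421 -0.284  0.009]
top bottle 0.68 [129.6, 244.1, 163.1, 275.1] 880 [0.438 0.369 0.124]
```

View pics/top0.png

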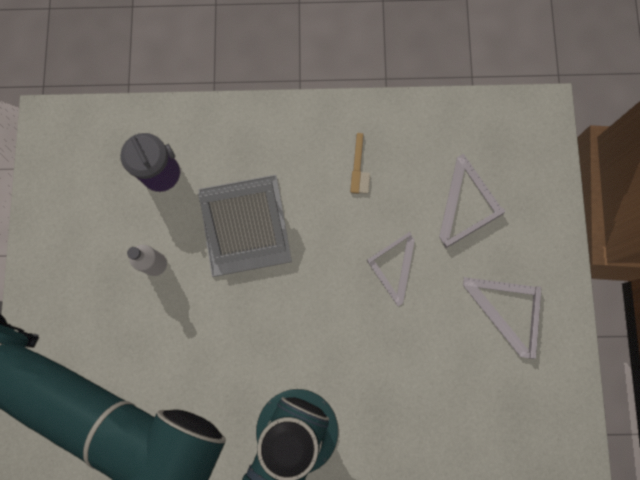

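Run:
```python
from h import *
im=cv2.imread("pics/top0.png")
cv2.imwrite("pics/crop1.png",cv2.resize(im[225:310,355:425],None,fx=7,fy=7,interpolation=cv2.INTER_CUBIC))
d=np.load("top0.npy");P=cloud("top",d)
for (a,b,c,e) in ((438,150,504,247),(464,277,538,357),(360,228,420,312)):
    p=P[b:e,a:c].reshape(-1,3); q=p[(p[:,2]>.004)&(p[:,2]<.05)]
    r=cv2.minAreaRect(q[:,:2].astype(np.float32)*1000);print(len(q),r,q[:,2].max())
    print(cv2.minEnclosingTriangle(q[:,None,:2].astype(np.float32)*1000)[1].reshape(-1,2).round(1).tolist())
    h=q[q[:,2]>.016]; print("fence",len(h),cv2.minAreaRect(h[:,:2].astype(np.float32)*1000),h[:,2].mean())
# filter plane
p=P[183:267,196:287].reshape(-1,3);q=p[p[:,2]>.03]
for _ in range(5):
    m=q.mean(0);n=np.linalg.svd(q-m,full_matrices=False)[2][2];n*=np.sign(n[2]); q=q[abs((q-m)@n)<.006]
print("filter plane",m,n,len(q),np.degrees(np.arccos(n[2])))
```

```text
2661 ((613.5084228515625, -489.9483947753906), (183.28701782226562, 283.6965637207031), 87.06877899169922) 0.039821673886413715
[[755.2000122070312, -369.8999938964844], [748.0999755859375, -713.5999755859375], [204.5, -419.29998779296875]]
fence 704 ((592.796630859375, -450.0455322265625), (174.6766815185547, 191.03843688964844), 30.86020851135254) 0.02467433321562482
2545 ((286.30426025390625, -548.579833984375), (197.2370147705078, 216.17747497558594), 86.89266204833984) 0.04131328664229558
[[55.400001525878906, -437.29998779296875], [456.1000061035156, -459.0], [322.5, -832.7999877929688]]
fence 702 ((281.87738037109375, -549.1104736328125), (178.74057006835938, 194.1012725830078), 85.14035034179688) 0.02406224842114749
1574 ((419.11865234375, -257.9415283203125), (162.2189178466797, 228.41537475585938), 88.36384582519531) 0.03305358856163325
[[366.5, -21.600000381469727], [685.7000122070312, -349.79998779296875], [257.29998779296875, -329.6000061035156]]
fence 219 ((440.94781494140625, -279.5577392578125), (94.65200805664062, 139.18673706054688), 32.59030532836914) 0.022194401830021488
filter plane [0.53949875 0.13320036 0.0905424 ] [-0.89747774  0.43787686  0.05289195] 450 86.96809986708799
```

The top view shows three triangle squares: A is the smallest, at (392,270), B is at (470,205), and C is at (505,320). The filter on its stand is at (247,222). The canister is at (150,160), the bottle at (147,258) and the brush at (360,165). I choose A and check it in a crop.

View pics/crop1.png

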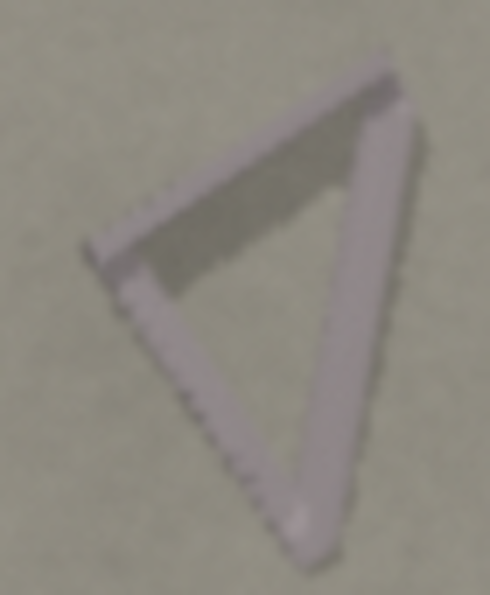

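Run:
```python
from h import *
d=np.load("top0.npy");P=cloud("top",d)
for u,v in ((411,237),(371,262),(400,303),(468,160),(445,243),(503,212)): print(u,v,P[v-1:v+2,u-1:u+2].reshape(-1,3).mean(0).round(3))
s=bot.read_state();Rt=R.from_rotvec(s["tcp_rot"]).as_matrix();print(Rt.round(3))
c=bot.get_calibration("wrist");V=np.array(c["view"]);print(c["intrinsics"]); cp=-V[:3,:3].T@V[:3,3]
print("cam in tool",Rt.T@(cp-s["tool_pos"]),(Rt.T@V[:3,:3].T).round(3))
```

```text
411 237 [ 0.505 -0.319  0.011]
371 262 [ 0.438 -0.207  0.015]
400 303 [ 0.326 -0.282  0.005]
468 160 [ 0.723 -0.489  0.007]
445 243 [ 0.484 -0.408  0.025]
503 212 [ 0.567 -0.57   0.025]
[[-0.925  0.381  0.   ]
 [ 0.381  0.925  0.   ]
 [-0.     0.    -1.   ]]
[[342.60353267   0.         322.5753467 ]
 [  0.         342.60353267 239.7592119 ]
 [  0.           0.           1.        ]]
cam in tool [ 0.08432492  0.0005228  -0.14308813] [[-0.    -0.946 -0.325]
 [ 1.    -0.     0.   ]
 [-0.001 -0.325  0.946]]
```

Crop: the fence is the shadow-casting bar from (92,250) to (390,65). The straight leg goes from its left end to the tip at (310,560). A's fence measures about 0.13 m, against 0.18 m or more for B and C, so A it is. Next I go above it to look with the wrist camera.

```bash
python3 -m inch '[{"dz":-0.06,"fingers":1},{"dx":-0.05,"dy":-0.04,"dz":-0.1,"fingers":1},{"dx":-0.1,"dy":-0.08,"dz":-0.12,"fingers":1},{"dx":-0.15,"dy":-0.12,"dz":-0.12,"fingers":1},{"dx":-0.2,"dy":-0.16,"dz":-0.12,"fingers":1},{"dx":-0.25,"dy":-0.2,"dz":-0.12,"fingers":1},{"dx":-0.29,"dy":-0.24,"dz":-0.12,"fingers":1},{"dx":-0.321,"dy":-0.28,"dz":-0.12,"fingers":1},{"dx":-0.34,"dy":-0.33,"dz":-0.12,"az":7,"fingers":1},{"dx":-0.36,"dy":-0.38,"dz":-0.11,"az":14,"fingers":1},{"dx":-0.38,"dy":-0.43,"dz":-0.1,"az":21,"fingers":1},{"dx":-0.4,"dy":-0.48,"dz":-0.09,"az":28,"fingers":1},{"dx":-0.42,"dy":-0.53,"dz":-0.07,"az":35,"fingers":1},{"dx":-0.44,"dy":-0.59,"dz":-0.05,"az":37.6,"fingers":1},{"dx":-0.46,"dy":-0.64,"dz":-0.03,"az":37.6,"fingers":1},{"dx":-0.48,"dy":-0.7,"dz":-0.02,"az":37.6,"fingers":1},{"dx":-0.496,"dy":-0.751,"dz":-0.02,"az":37.6,"fingers":1},{"dx":-0.496,"dy":-0.751,"dz":-0.02,"az":37.6,"fingers":1},{"dx":-0.496,"dy":-0.751,"dz":-0.02,"az":37.6,"fingers":1}]'
python3 - <<'E'
from h import *
im,d=bot.read_camera("wrist"); cv2.imwrite("pics/w1.png",im);np.save("w1.npy",d);np.save("w1V.npy",bot.get_calibration("wrist")["view"])
P=cloud("wrist",d)
for m in bot.masks_of("wrist","square"): print(m["p"],m["box"]);
E
```

```text
invalid input at $[0]: expected keys dx, dy, dz, ax, ay, az, fingers
```

View pics/w1.png

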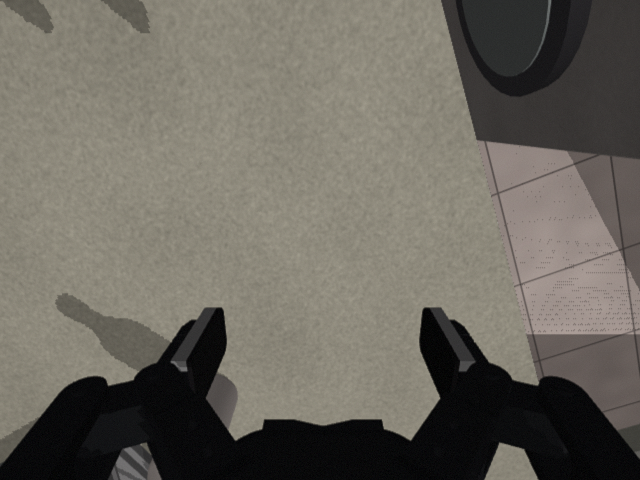

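The picture shows only bare counter and the bottle's shadow at (110,330), because the move was refused: every row needs all its keys. I'll retype it in full.

```bash
python3 -m inch '[{"dx":0,"dy":0,"dz":-0.06,"ax":0,"ay":0,"az":0,"fingers":1},{"dx":-0.05,"dy":-0.04,"dz":-0.1,"ax":0,"ay":0,"az":0,"fingers":1},{"dx":-0.1,"dy":-0.08,"dz":-0.12,"ax":0,"ay":0,"az":0,"fingers":1},{"dx":-0.15,"dy":-0.12,"dz":-0.12,"ax":0,"ay":0,"az":0,"fingers":1},{"dx":-0.2,"dy":-0.16,"dz":-0.12,"ax":0,"ay":0,"az":0,"fingers":1},{"dx":-0.25,"dy":-0.2,"dz":-0.12,"ax":0,"ay":0,"az":0,"fingers":1},{"dx":-0.29,"dy":-0.24,"dz":-0.12,"ax":0,"ay":0,"az":0,"fingers":1},{"dx":-0.321,"dy":-0.28,"dz":-0.12,"ax":0,"ay":0,"az":0,"fingers":1},{"dx":-0.34,"dy":-0.33,"dz":-0.12,"ax":0,"ay":0,"az":7,"fingers":1},{"dx":-0.36,"dy":-0.38,"dz":-0.11,"ax":0,"ay":0,"az":14,"fingers":1},{"dx":-0.38,"dy":-0.43,"dz":-0.1,"ax":0,"ay":0,"az":21,"fingers":1},{"dx":-0.41,"dy":-0.48,"dz":-0.09,"ax":0,"ay":0,"az":28,"fingers":1},{"dx":-0.44,"dy":-0.54,"dz":-0.07,"ax":0,"ay":0,"az":35,"fingers":1},{"dx":-0.46,"dy":-0.6,"dz":-0.05,"ax":0,"ay":0,"az":37.6,"fingers":1},{"dx":-0.49,"dy":-0.66,"dz":-0.03,"ax":0,"ay":0,"az":37.6,"fingers":1},{"dx":-0.51,"dy":-0.72,"dz":-0.02,"ax":0,"ay":0,"az":37.6,"fingers":1},{"dx":-0.53,"dy":-0.78,"dz":-0.02,"ax":0,"ay":0,"az":37.6,"fingers":1},{"dx":-0.53,"dy":-0.78,"dz":-0.02,"ax":0,"ay":0,"az":37.6,"fingers":1},{"dx":-0.53,"dy":-0.78,"dz":-0.02,"ax":0,"ay":0,"az":37.6,"fingers":1},{"dx":-0.53,"dy":-0.78,"dz":-0.02,"ax":0,"ay":0,"az":37.6,"fingers":1}]'
cat > snap.py <<'E'
import sys
from h import *
n=sys.argv[1]; c=bot.get_calibration("wrist"); im,d=bot.read_camera("wrist")
cv2.imwrite(f"pics/{n}.png",im);np.savez(f"{n}.npz",d=d,V=c["view"],K=c["intrinsics"])
for m in bot.masks_of("wrist",sys.argv[2]): print(round(m["p"],2),m["box"])
E
python3 snap.py w2 square
```

```text
time: 3.3
tool_pos: [0.4502, -0.2978, 0.2514]
tcp_rot: [-1.57, -2.721, -0.001]
wrist_force: [-0.0, 0.6, 1.6]
width: 1.002
0.9 [225.3, 114.1, 372.8, 245.0]
0.87 [2.0, 271.1, 222.5, 383.7]
0.72 [292.7, 282.1, 438.0, 418.0]
```

View pics/w2.png

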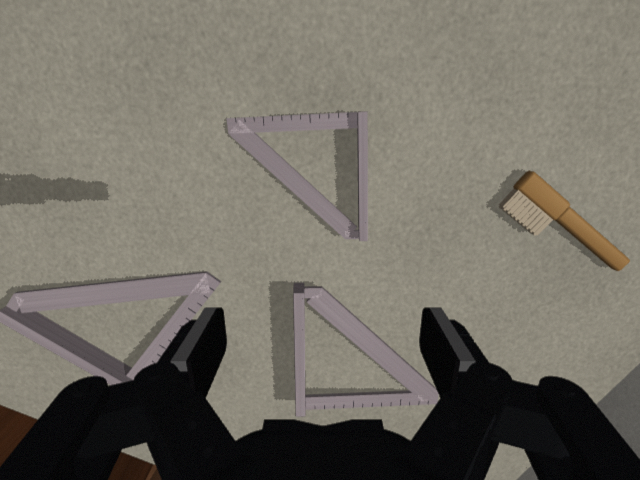

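Picture: square A's fence runs from (361,112) to (364,240), and its ruled leg runs along the top to the tip at (230,122). C is at lower left and B at lower middle. Now I measure the fence.

```bash
cat >> h.py <<'E'
def ray(uv,K,V,n,c):
    "intersect pixel rays with plane n.p=c"
    uv=np.atleast_2d(uv); d=np.c_[(uv-[K[0,2],K[1,2]])/[K[0,0],K[1,1]],np.ones(len(uv))]@V[:3,:3]
    o=-V[:3,:3].T@V[:3,3]; n=np.asarray(n,float)
    return o+d*((c-o@n)/(d@n))[:,None]
E
python3 - <<'E'
from h import *
z=np.load("w2.npz");K,V,d=z["K"],z["V"],z["d"]
im=cv2.imread("pics/w2.png").astype(float)
P=cloud("w",d,{"intrinsics":K,"view":V})
print("fence top z",np.median(P[135:220,361:364,2]),"table",np.median(P[30:90,200:400,2]))
# outer edge: per row subpixel edge from gradient (bluish-minus-green colour separates metal from table)
s=im[:,:,0]-im[:,:,1]; 
for v in (130,180,225): print(v,s[v,345:378].astype(int), im[v,345:378,1].astype(int))
rows=np.arange(120,234);t=np.array([[np.interp(0,[0,1],[0,1]) ,0] for _ in rows])
E
```

```text
fence top z 0.0224585093309181 table 0.00041765383943925545
130 [-10 -10 -10 -11 -10 -11 -10 -10 -11  -9 -10  -7  -1   4   2   5   2   4
   5   4   4   4  -1 -12 -13 -12 -13 -13 -14 -13 -14 -13 -13] [ 92  91  96  97  94  94  97  98  98  95  94  87  64  93 128 128 128 126
 124 127 128 131 128 132 130 132 135 133 135 134 134 131 130]
180 [ -9 -10 -11 -10  -9 -11  -9  -9 -10 -10 -10 -10  -8   1   3   4   4   3
   5   4   3   4   1 -12 -12 -14 -15 -14 -14 -14 -15 -14 -15] [ 98 100 101 101 102 100  99  98  96 101  98  98  85  67 127 127 125 125
 125 125 130 128 131 133 137 143 144 139 138 140 140 141 143]
225 [  2   3   2   3   4   5   4   1   2   2  -1  -6  -8  -5   5   5   4   3
   4   5   4   2   0 -13 -13 -12 -13 -14 -13 -13 -14 -15 -13] [130 129 130 127 123 105  91  89  88  84  82  87  96  71 103 124 127 124
 121 126 127 130 138 138 139 135 131 134 137 138 142 137 135]
```

Run:
```python
import cv2
im=cv2.imread("pics/w2.png");cv2.imwrite("pics/c2.png",cv2.resize(im[100:250,310:380],None,fx=4,fy=4,interpolation=cv2.INTER_CUBIC))
```

```text
(no output)
```

View pics/c2.png

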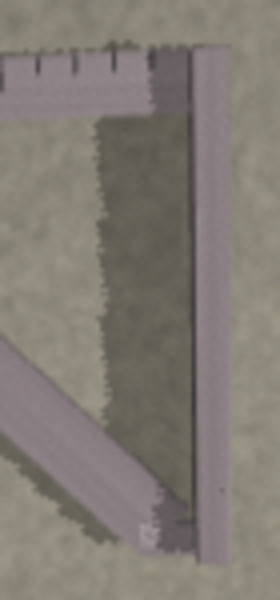

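Run:
```python
from h import *
z=np.load("w2.npz");K,V=z["K"],z["V"]; im=cv2.imread("pics/w2.png").astype(float)
L=[];Rr=[]
rows=np.arange(122,205)
for v in rows:
    g=im[v,345:378,1];s=im[v,345:378,0]-g
    i=next(i for i in range(8,30) if g[i]<110<=g[i+1] and s[i+1]>-2); L.append(345+i+(110-g[i])/(g[i+1]-g[i])+0)
    j=max(i for i in range(10,30) if s[i]>-5); Rr.append(345+j+(s[j]+5)/(s[j]-s[j+1]))
pl=np.polyfit(rows,L,1);pr=np.polyfit(rows,Rr,1);print(pl,pr)
v=np.array([111.5,240.7])-.5
A=ray(np.c_[np.polyval(pl,v),v],K,V,[0,0,1],.0219);B=ray(np.c_[np.polyval(pr,v),v],K,V,[0,0,1],.0226)
print(A,B)
C=(A+B)/2; y=C[0]-C[1];print("len",np.linalg.norm(y),"width",np.linalg.norm((B-A)[:,:2],axis=1)); y/=np.linalg.norm(y);yaw=np.degrees(np.arctan2(-y[0],y[1]));print("yaw",yaw)
g=C.mean(0)+.010*y; print("grip top pt",g)
s=bot.read_state();print(s["time"],s["tool_pos"],R.from_rotvec(s["tcp_rot"]).as_matrix().round(4))
# grasp pose: tool y=square x, tool z=-square z
x=np.array([np.cos(np.radians(4))*np.cos(np.radians(yaw)),np.cos(np.radians(4))*np.sin(np.radians(yaw)),np.sin(np.radians(4))])
zt=-np.cross(x,y);Rg=np.c_[np.cross(x,zt),x,zt]; 
t=g+.010*zt; R0=R.from_rotvec(s["tcp_rot"]).as_matrix()
for off in (.08,.02,0): print(off,"tool shift mm",(R0.T@(t-off*zt-s["tool_pos"])*1000).round(1))
print("rot deg",np.degrees(R.from_matrix(R0.T@Rg).as_rotvec()).round(2))
```

```text
[5.89012166e-03 3.57716484e+02] [1.54353038e-03 3.67101787e+02]
[[ 0.43441394 -0.19685953  0.0219    ]
 [ 0.50893234 -0.3145627   0.0219    ]] [[ 0.44220116 -0.19238022  0.0226    ]
 [ 0.51703694 -0.30960104  0.0226    ]]
len 0.13919047231968268 width [0.0089836  0.00950276]
yaw 32.4463795785471
grip top pt [ 0.47028099 -0.24491193  0.02225   ]
3.4 [ 0.4504258  -0.29752684  0.25158386] [[-5.017e-01  8.650e-01  5.000e-04]
 [ 8.650e-01  5.017e-01  2.000e-04]
 [-0.000e+00  5.000e-04 -1.000e+00]]
0.08 tool shift mm [ 35.4  38.6 159.5]
0.02 tool shift mm [ 35.5  42.8 219.4]
0 tool shift mm [ 35.6  44.1 239.3]
rot deg [-3.97  0.08 -2.33]
```

Length 139 mm, width about 9.3 mm and height 22.5 mm match the smallest square. I descend with the jaws partly open and tilted 4° with the fence, then close.

```bash
python3 -m inch '[{"dx":0.018,"dy":0.019,"dz":0.05,"ax":-2,"ay":0,"az":-1.2,"fingers":0.4},{"dx":0.035,"dy":0.037,"dz":0.1,"ax":-4,"ay":0,"az":-2.3,"fingers":0.4},{"dx":0.0355,"dy":0.0386,"dz":0.159,"ax":-4,"ay":0,"az":-2.3,"fingers":0.4},{"dx":0.0355,"dy":0.041,"dz":0.195,"ax":-4,"ay":0,"az":-2.3,"fingers":0.4},{"dx":0.0355,"dy":0.0428,"dz":0.219,"ax":-4,"ay":0,"az":-2.3,"fingers":0.4},{"dx":0.0356,"dy":0.0437,"dz":0.232,"ax":-4,"ay":0,"az":-2.3,"fingers":0.4},{"dx":0.0356,"dy":0.0441,"dz":0.2393,"ax":-4,"ay":0,"az":-2.3,"fingers":0.4},{"dx":0.0356,"dy":0.0441,"dz":0.2393,"ax":-4,"ay":0,"az":-2.3,"fingers":0.4},{"dx":0.0356,"dy":0.0441,"dz":0.2393,"ax":-4,"ay":0,"az":-2.3,"fingers":0.4}]' 60
python3 snap.py w3 square
```

```text
time: 4.53
tool_pos: [0.4717, -0.2451, 0.0134]
tcp_rot: [1.494, 2.719, 0.094]
wrist_force: [0.5, -0.0, -0.3]
width: 0.699
0.81 [0.0, 181.8, 334.3, 428.8]
```

View pics/w3.png

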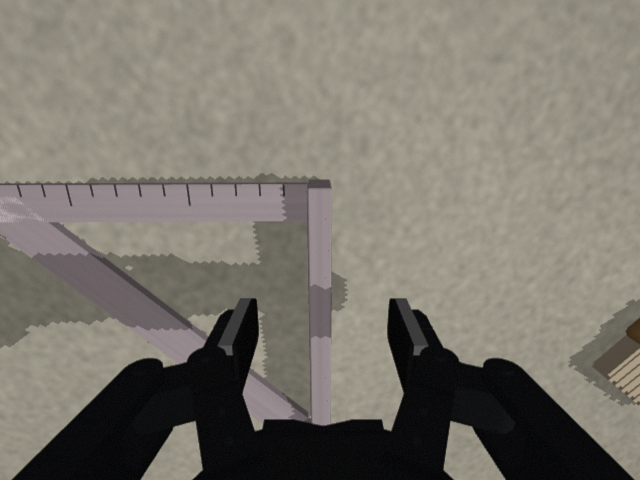

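The fence is centred between the fingers: it is at column 320 and the finger midpoint is at 323. Closing now.

```bash
python3 -m inch '[{"dx":0,"dy":0,"dz":0,"ax":0,"ay":0,"az":0,"fingers":-1},{"dx":0,"dy":0,"dz":0,"ax":0,"ay":0,"az":0,"fingers":-1},{"dx":0,"dy":0,"dz":0,"ax":0,"ay":0,"az":0,"fingers":-1},{"dx":0,"dy":0,"dz":0,"ax":0,"ay":0,"az":0,"fingers":-1},{"dx":0,"dy":0,"dz":0,"ax":0,"ay":0,"az":0,"fingers":-1},{"dx":0,"dy":0,"dz":0,"ax":0,"ay":0,"az":0,"fingers":-1},{"dx":0,"dy":0,"dz":0,"ax":0,"ay":0,"az":0,"fingers":-1},{"dx":0,"dy":0,"dz":0,"ax":0,"ay":0,"az":0,"fingers":-1}]' 80
python3 -m inch '[{"dx":0,"dy":0,"dz":-0.03,"ax":0,"ay":0,"az":0,"fingers":-1},{"dx":0,"dy":0,"dz":-0.08,"ax":0,"ay":0,"az":0,"fingers":-1},{"dx":0,"dy":0,"dz":-0.14,"ax":0,"ay":0,"az":0,"fingers":-1},{"dx":0,"dy":0,"dz":-0.2,"ax":0,"ay":0,"az":0,"fingers":-1},{"dx":0,"dy":0,"dz":-0.26,"ax":0,"ay":0,"az":0,"fingers":-1},{"dx":0,"dy":0,"dz":-0.3,"ax":0,"ay":0,"az":0,"fingers":-1},{"dx":0,"dy":0,"dz":-0.3,"ax":0,"ay":0,"az":0,"fingers":-1}]'
python3 - <<'E'
from h import *
s=bot.read_state();print(R.from_rotvec(s["tcp_rot"]).as_matrix().round(4),s["q"].round(2))
E
```

```text
time: 5.62
tool_pos: [0.4716, -0.2452, 0.0137]
tcp_rot: [1.495, 2.719, 0.094]
wrist_force: [-2.8, 0.7, 5.1]
width: 0.079
time: 6.5
tool_pos: [0.4547, -0.257, 0.3168]
tcp_rot: [1.491, 2.713, 0.093]
wrist_force: [-0.4, -0.7, -2.9]
width: 0.086
[[-0.5356  0.8417  0.0682]
 [ 0.8444  0.5348  0.031 ]
 [-0.0104  0.0742 -0.9972]] [-0.61 -0.1   1.84  0.07  1.36 -1.18]
```

Gripped and lifted. Next I work out a pose for seeing the filter with the camera looking straight down, the filter appearing right of the held square.

Run:
```python
from h import *
s=bot.read_state();R0=R.from_rotvec(s["tcp_rot"]).as_matrix()
V=np.array(bot.get_calibration("wrist")["view"]);M=R0.T@V[:3,:3].T; o=R0.T@(-V[:3,:3].T@V[:3,3]-s["tool_pos"])
Rc=np.c_[[1,0,0],[0,-1,0],[0,0,-1]];Rt=Rc@M.T;t=np.array([.42,.11,.48])-Rt@o
print(t,(R0.T@(t-s["tool_pos"])).round(4),np.degrees(R.from_matrix(R0.T@Rt).as_rotvec()).round(2))
```

```text
[0.41972857 0.07652515 0.317221  ] [0.3004 0.149  0.0075] [-1.08 17.83 32.79]
```

```bash
python3 -m inch '[{"dx":0.05,"dy":0.025,"dz":0,"ax":0,"ay":3,"az":5.5,"fingers":-1},{"dx":0.1,"dy":0.05,"dz":0,"ax":0,"ay":6,"az":11,"fingers":-1},{"dx":0.15,"dy":0.075,"dz":0,"ax":0,"ay":9,"az":16.5,"fingers":-1},{"dx":0.2,"dy":0.1,"dz":0.003,"ax":-0.5,"ay":12,"az":22,"fingers":-1},{"dx":0.25,"dy":0.125,"dz":0.005,"ax":-1,"ay":15,"az":27.5,"fingers":-1},{"dx":0.3,"dy":0.149,"dz":0.0075,"ax":-1,"ay":17.8,"az":32.8,"fingers":-1},{"dx":0.3,"dy":0.149,"dz":0.0075,"ax":-1,"ay":17.8,"az":32.8,"fingers":-1},{"dx":0.3,"dy":0.149,"dz":0.0075,"ax":-1,"ay":17.8,"az":32.8,"fingers":-1},{"dx":0.3,"dy":0.149,"dz":0.0075,"ax":-1,"ay":17.8,"az":32.8,"fingers":-1}]'
python3 snap.py w4 filter
python3 - <<'E'
from h import *
s=bot.read_state();print(s["width"]); np.savez("w4s.npz",p=s["tool_pos"],r=s["tcp_rot"])
E
```

```text
time: 7.62
tool_pos: [0.4199, 0.0755, 0.3162]
tcp_rot: [-2.043, -2.041, -0.337]
wrist_force: [-0.1, -0.3, -2.1]
width: 0.084
0.87 [333.6, 103.9, 535.4, 307.7]
0.08266280814940624
```

View pics/w4.png

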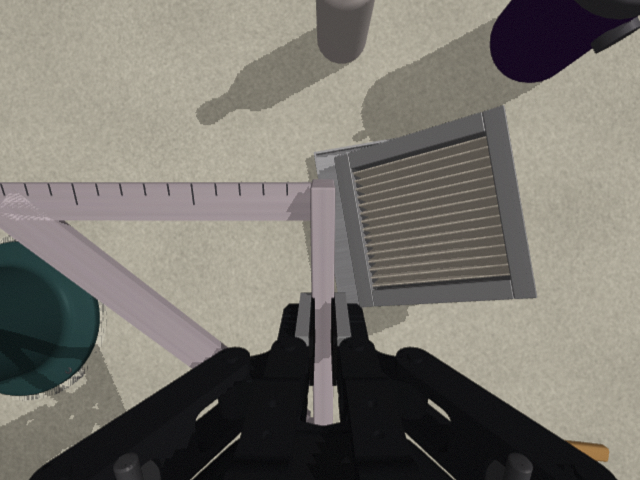

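The wrist view shows the filter face clearly. Its corners are at about (503,106) upper left, (534,297) upper right, (335,157) lower left and (372,305) lower right. Next I fit its pose, and the held square's from the same picture.

```bash
cat > fit.py <<'E'
from h import *
from scipy.optimize import least_squares
z=np.load("w4.npz");K,V,d=z["K"],z["V"],z["d"]; im=cv2.imread("pics/w4.png")
g=cv2.cvtColor(im,cv2.COLOR_BGR2GRAY).astype(float); s=im[:,:,0].astype(float)-im[:,:,1]
P=cloud("w",d,{"intrinsics":K,"view":V})
# plane from frame bars / depth
B=np.array([[495,130],[520,285]]); 
def bar(a,b,w=3):
    m=np.zeros((480,640),np.uint8);cv2.line(m,a,b,1,w);return m>0
m=bar((497,120),(522,285),8)|bar((360,153),(480,123),8)|bar((385,296),(505,287),4)|bar((348,165),(370,290),6)
q=P[m&(d>0)]; c=q.mean(0)
for _ in range(4):
    c=q.mean(0);n=np.linalg.svd(q-c,full_matrices=False)[2][2];n*=np.sign(n[2]);q=q[abs((q-c)@n)<.004]
print("plane n",n.round(4),"slope",np.degrees(np.arccos(n[2])).round(2),"yaw",np.degrees(np.arctan2(-n[1],-n[0])).round(2),len(q))
# subpixel edge points: walk along outward normal, largest gradient of (B-G)
def edge(a,b,out,k=40):
    a,b=np.array(a,float),np.array(b,float);r=[]
    for t in np.linspace(.08,.92,k):
        p=a+t*(b-a); o=np.array(out,float);o/=np.linalg.norm(o); u=np.arange(-5,5.01,.25)
        xy=(p+u[:,None]*o).astype(np.float32)
        val=cv2.remap(s.astype(np.float32),xy[:,0][:,None],xy[:,1][:,None],cv2.INTER_LINEAR).ravel()
        val=np.convolve(val,np.ones(5)/5,"valid"); gr=abs(np.diff(val)); i=gr.argmax(); r.append(p+(u[2+i]+.125)*o)
    r=np.array(r); vx,vy,x0,y0=cv2.fitLine(r.astype(np.float32),cv2.DIST_HUBER,0,.01,.01).ravel()
    e=(r-[x0,y0])@[-vy,vx]; print("edge resid",np.abs(e).mean().round(2)); return r[abs(e)<1]
top=edge((503,106),(534,297),(1,-.16)); left=edge((335,157),(503,106),(-.29,-1)); right=edge((372,305),(534,297),(.05,1))
def pose(p):
    yaw=p[3];e=np.radians(30);x=np.array([np.cos(e)*np.cos(yaw),np.cos(e)*np.sin(yaw),np.sin(e)]);y=np.array([-np.sin(yaw),np.cos(yaw),0])
    return x,y,np.cross(x,y)
def res(p,zf=1):
    x,y,nz=pose(p);T=p[:3];o=[]
    f=lambda uv:ray(uv,K,V,nz,T@nz)-T
    o+=list(f(top)@x); o+=list(f(left)@y-.095); o+=list(f(right)@y+.095); o+=list(((q-T)@nz)*.05)
    return np.array(o)
r=least_squares(res,[.61,.13,.13+.02,.15],loss="soft_l1",f_scale=.001);p=r.x;x,y,nz=pose(p)
print("filter_top",p[:3].round(4),"yaw",np.degrees(p[3]).round(2),"rms",np.sqrt((r.fun**2).mean()))
print("residuals top/left/right mm",[1000*np.round(v.mean(),5) for v in np.split(r.fun,[len(top),len(top)+len(left),len(top)+len(left)+len(right)])])
print("depth offset mm",np.median((q-p[:3])@nz)*1000)
np.savez("filter.npz",T=p[:3],x=x,y=y,n=nz)
E
python3 fit.py
```

```text
plane n [-0.4949 -0.0862  0.8647] slope 30.16 yaw 9.88 4168
edge resid 0.16
edge resid 0.9
edge resid 0.21
filter_top [0.6105 0.1464 0.1472] yaw 9.65 rms 7.935196213991726e-05
residuals top/left/right mm [np.float64(0.0), np.float64(-0.35), np.float64(0.24000000000000002), np.float64(0.02)]
depth offset mm 0.4660362159308048
```

Run:
```python
import cv2
im=cv2.imread("pics/w4.png");cv2.imwrite("pics/c4.png",cv2.resize(im[165:315,250:350],None,fx=4,fy=4,interpolation=cv2.INTER_CUBIC))
```

```text
(no output)
```

View pics/c4.png

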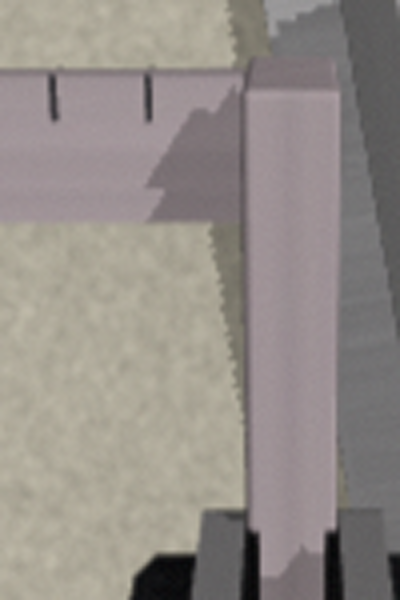

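```bash
cat > held.py <<'E'
from h import *
from scipy.optimize import least_squares
z=np.load("w4.npz");K,V,d=z["K"],z["V"],z["d"]; im=cv2.imread("pics/w4.png").astype(np.float32); s=im[:,:,0]-im[:,:,1]
S=np.load("w4s.npz");Rt=R.from_rotvec(S["r"]).as_matrix();tp=S["p"]
P=cloud("w",d,{"intrinsics":K,"view":V})
sm=cv2.blur(s,(3,1))
cols=np.r_[105:285:6]; e_out=[];e_in=[]
for c in cols:
    col=cv2.blur(s[:,c-2:c+3],(5,1))[:,2]; dv=np.diff(col)
    i=172+dv[172:190].argmax(); e_out.append([c,i+.5]); 
    if c>120: j=210+(-dv[210:228]).argmax(); e_in.append([c,j+.5])
print("leg edges",np.array(e_out)[::8].tolist(),np.array(e_in)[::8].tolist())
cr=lambda x,y:[250+(x+.5)/4-.5,165+(y+.5)/4-.5]
obs=[(np.array(e_out),1,.070,-.002),(np.array(e_in),1,.054,.002),
 (np.array([cr(245,90),cr(246,230),cr(247,360),cr(249,500)]),0,0,.011),(np.array([cr(338,90),cr(337,230),cr(336,360),cr(335,500)]),0,.010,.011),
 (np.array([cr(250,90),cr(290,90),cr(335,90)]),1,.070,.011)]
ft=P[192:290,317:330].reshape(-1,3); lt=P[190:214,20:280].reshape(-1,3); ft=ft[::10];lt=lt[::30]
def unpack(p):
    # square frame in tool: nominal x=ty,y=tx,z=-tz
    R0=np.c_[[0,1,0],[1,0,0],[0,0,-1]]; return Rt@R.from_rotvec(p[3:]).as_matrix()@R0, tp+Rt@p[:3]
def res(p):
    Q,T=unpack(p);o=[]
    for uv,ax,val,h in obs:
        n=Q[:,2]; X=(ray(uv,K,V,n,T@n+h)-T)@Q; w=np.sqrt(20/len(uv)); o+=list((X[:,ax]-val)*w)
    o+=list(((ft-T)@Q[:,2]-.011)*.3*np.sqrt(20/len(ft)));o+=list(((lt-T)@Q[:,2]-.002)*.3*np.sqrt(20/len(lt)))
    return np.array(o)
r=least_squares(res,[-.01,-.005,-.002,0,0,0],loss="soft_l1",f_scale=.0005)
print("origin in tool mm",(r.x[:3]*1000).round(2),"rot deg",np.degrees(r.x[3:]).round(2))
i=0
for uv,*_ in obs: print((1000*r.fun[i:i+len(uv)].mean()/np.sqrt(20/len(uv))).round(2),end=" "); i+=len(uv)
print("depth fence,leg",1000*np.median((ft-unpack(r.x)[1])@unpack(r.x)[0][:,2]-.011),1000*np.median((lt-unpack(r.x)[1])@unpack(r.x)[0][:,2]-.002))
np.save("held.npy",r.x)
# target
F=np.load("filter.npz"); Q=np.c_[F["x"],F["y"],F["n"]]; T=F["T"]+Q@[0,.025,.002]
Rrel=Rt.T@unpack(r.x)[0]; 
Rg=Q@Rrel.T
st=bot.read_state();R0=R.from_rotvec(st["tcp_rot"]).as_matrix()
print("rot deg",np.degrees(R.from_matrix(R0.T@Rg).as_rotvec()).round(2))
for off in ([.03,0,.12],[.012,0,.06],[.012,0,.03],[.004,0,.0],[0,0,0]):
    t=T+Q@np.array(off)-Rg@r.x[:3]; print(off,t.round(4),(R0.T@(t-st["tool_pos"])).round(4))
E
python3 held.py
```

```text
leg edges [[105.0, 181.5], [153.0, 181.5], [201.0, 181.5], [249.0, 181.5]] [[123.0, 219.5], [171.0, 220.5], [219.0, 220.5], [267.0, 220.5]]
origin in tool mm [-9.56 -5.33  3.11] rot deg [-0.15  0.38 -0.09]
0.08 -0.12 0.37 -0.36 0.04 depth fence,leg -0.020341907020443237 -0.02959367529415573
rot deg [-28.07 -16.25 -14.14]
[0.03, 0, 0.12] [0.5733 0.1751 0.2731] [0.0804 0.1531 0.0734]
[0.012, 0, 0.06] [0.5875 0.1776 0.2122] [0.063  0.1674 0.1319]
[0.012, 0, 0.03] [0.6023 0.1801 0.1862] [0.057  0.1822 0.1572]
[0.004, 0, 0.0] [0.6102 0.1814 0.1562] [0.0485 0.1902 0.186 ]
[0, 0, 0] [0.6068 0.1809 0.1542] [0.0473 0.1868 0.1877]
```

The fit agrees to under 0.4 mm. Moving to a hover 80 mm off the face and 15 mm beyond the upper edge.

```bash
python3 -m inch '[{"dx":0.012,"dy":0.03,"dz":0.0,"ax":-5,"ay":-3,"az":-2.5,"fingers":-1},{"dx":0.024,"dy":0.06,"dz":0.02,"ax":-10,"ay":-6,"az":-5,"fingers":-1},{"dx":0.036,"dy":0.09,"dz":0.04,"ax":-15,"ay":-9,"az":-7.5,"fingers":-1},{"dx":0.048,"dy":0.12,"dz":0.065,"ax":-20,"ay":-12,"az":-10,"fingers":-1},{"dx":0.06,"dy":0.145,"dz":0.09,"ax":-25,"ay":-14.5,"az":-12.5,"fingers":-1},{"dx":0.068,"dy":0.16,"dz":0.114,"ax":-28.07,"ay":-16.25,"az":-14.14,"fingers":-1},{"dx":0.068,"dy":0.16,"dz":0.114,"ax":-28.07,"ay":-16.25,"az":-14.14,"fingers":-1},{"dx":0.068,"dy":0.16,"dz":0.114,"ax":-28.07,"ay":-16.25,"az":-14.14,"fingers":-1},{"dx":0.068,"dy":0.16,"dz":0.114,"ax":-28.07,"ay":-16.25,"az":-14.14,"fingers":-1}]'
python3 snap.py w5 filter
cat > go.py <<'E'
from h import *
import sys
F=np.load("filter.npz"); Q=np.c_[F["x"],F["y"],F["n"]]; T=F["T"]+Q@[0,.025,.002]
p=np.load("held.npy");st=bot.read_state();R0=R.from_rotvec(st["tcp_rot"]).as_matrix()
B=R.from_rotvec(p[3:]).as_matrix()@np.c_[[0,1,0],[1,0,0],[0,0,-1]]
Qs=R0@B; Ts=st["tool_pos"]+R0@p[:3]
print("now: square off target mm",(Q.T@(Ts-T)*1000).round(1),"rot err deg (filter axes)",np.degrees(R.from_matrix(Q.T@Qs).as_rotvec()).round(2),"wf",st["wrist_force"].round(1),"q",st["q"].round(2))
Rg=Q@B.T;print("az..",np.degrees(R.from_matrix(R0.T@Rg).as_rotvec()).round(2))
for off in eval(sys.argv[1]): print(off,(R0.T@(T+Q@(np.array(off)/1000)-Rg@p[:3]-st["tool_pos"])).round(4).tolist())
E
python3 go.py "[[12,0,40],[8,0,15],[5,0,1]]"
```

```text
time: 8.85
tool_pos: [0.5812, 0.1758, 0.2326]
tcp_rot: [1.777, 2.094, 0.556]
wrist_force: [-0.4, 0.5, -2.2]
width: 0.083
0.58 [0.3, 154.1, 298.5, 396.1]
0.18 [294.3, 0.0, 529.2, 86.5]
now: square off target mm [16.3 -0.6 80.8] rot err deg (filter axes) [-0.02 -0.12 -0.09] wf [-0.3  0.  -2.6] q [ 0.29 -0.17  2.14 -0.11  0.65  0.2 ]
az.. [ 0.12  0.02 -0.09]
[12, 0, 40] [0.0009, -0.0043, 0.0408]
[8, 0, 15] [0.0011, -0.0083, 0.0658]
[5, 0, 1] [0.0012, -0.0113, 0.0798]
```

View pics/w5.png

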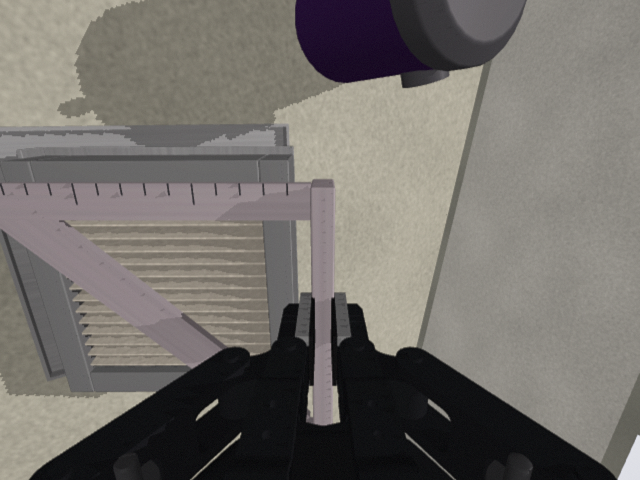

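The fence is parallel to the frame's upper edge (near column 294) and the leg is parallel to its left edge (near row 157). I check the fitted filter pose against this second view.

Run:
```python
from h import *
z=np.load("w5.npz");K,V=z["K"],z["V"];F=np.load("filter.npz");Q=np.c_[F["x"],F["y"],F["n"]]
def pr(o,):
    X=F["T"]+Q@np.array(o)/1000; c=V[:3,:3]@X+V[:3,3]; return (K@c/c[2])[:2].round(2)
for o in ([0,95,0],[-175,95,0],[0,40,0],[0,0,0],[0,-60,0],[0,95,-40]): print(o,pr(o))
im=cv2.imread("pics/w5.png").astype(int)
for v in (200,250,285): print(v,(im[v,284:304,0]-im[v,284:304,1]).tolist(),im[v,284:304,1].tolist())
for u in (120,200,275): print(u,im[140:166,u,1].tolist())
```

```text
[0, 95, 0] [288.47 159.17]
[-175, 95, 0] [ 20.83 160.2 ]
[0, 40, 0] [291.34 238.74]
[0, 0, 0] [293.17 289.46]
[0, -60, 0] [295.59 356.37]
[0, 95, -40] [293.43 153.42]
200 [4, 4, 4, 3, 4, 4, 4, 4, 5, 4, 3, 4, 5, 4, 4, 3, 4, 4, 4, 3] [125, 125, 126, 128, 125, 124, 126, 125, 127, 127, 126, 125, 127, 124, 126, 124, 125, 124, 126, 127]
250 [1, 1, 1, -1, -1, -1, 0, 0, 1, 1, 1, 1, -1, -15, -18, -15, -15, -14, -15, -17] [104, 107, 104, 106, 105, 106, 100, 124, 103, 99, 98, 99, 119, 165, 173, 172, 170, 173, 171, 167]
285 [0, 1, 2, -1, 0, 0, 1, -1, 1, 0, 1, 0, 2, 0, -11, -15, -16, -17, -15, -15] [104, 105, 105, 105, 104, 107, 103, 105, 119, 104, 100, 101, 100, 113, 149, 164, 168, 171, 170, 169]
120 [139, 141, 143, 144, 141, 137, 127, 124, 123, 121, 118, 118, 120, 118, 119, 91, 77, 76, 76, 76, 78, 101, 104, 105, 103, 104]
200 [105, 106, 101, 107, 129, 142, 125, 125, 129, 126, 125, 130, 128, 127, 109, 85, 74, 78, 78, 79, 94, 104, 108, 105, 105, 105]
275 [134, 119, 108, 104, 134, 123, 122, 121, 121, 120, 125, 125, 122, 123, 99, 77, 75, 76, 77, 79, 100, 107, 108, 105, 105, 106]
```

The second view agrees within about 0.6 mm; the true edge sits about 0.6 mm down the slope and 0.5 mm to the right. I correct for that and descend beyond the edge to 2 mm above the face.

```bash
python3 - <<'E'
from h import *
F=dict(np.load("filter.npz"));F["T"]=F["T"]-.0005*F["x"]-.0005*F["y"];np.savez("filter.npz",**F)
E
python3 -m inch '[{"dx":0.0005,"dy":-0.002,"dz":0.02,"ax":0.1,"ay":0,"az":-0.1,"fingers":-1},{"dx":0.0005,"dy":-0.0048,"dz":0.04,"ax":0.1,"ay":0,"az":-0.1,"fingers":-1},{"dx":0.0006,"dy":-0.007,"dz":0.055,"ax":0.1,"ay":0,"az":-0.1,"fingers":-1},{"dx":0.0007,"dy":-0.009,"dz":0.066,"ax":0.1,"ay":0,"az":-0.1,"fingers":-1},{"dx":0.0007,"dy":-0.011,"dz":0.075,"ax":0.1,"ay":0,"az":-0.1,"fingers":-1},{"dx":0.0007,"dy":-0.0118,"dz":0.0788,"ax":0.1,"ay":0,"az":-0.1,"fingers":-1},{"dx":0.0007,"dy":-0.0118,"dz":0.0788,"ax":0.1,"ay":0,"az":-0.1,"fingers":-1},{"dx":0.0007,"dy":-0.0118,"dz":0.0788,"ax":0.1,"ay":0,"az":-0.1,"fingers":-1}]'
python3 go.py "[[1,0,1.5],[0,0,0.5],[-1,0,0],[-2,0,-1]]"; python3 snap.py w6 filter
```

```text
time: 9.95
tool_pos: [0.61, 0.1811, 0.1589]
tcp_rot: [1.775, 2.096, 0.555]
wrist_force: [-0.3, 0.3, -2.1]
width: 0.086
now: square off target mm [5.6 0.2 2.4] rot err deg (filter axes) [-0.01 -0.07  0.01] wf [-0.3  0.3 -2.1] q [ 0.28 -0.03  2.16 -0.14  0.49  0.22]
az.. [0.07 0.01 0.01]
[1, 0, 1.5] [-0.0002, -0.0046, 0.0009]
[0, 0, 0.5] [-0.0002, -0.0056, 0.0019]
[-1, 0, 0] [-0.0002, -0.0066, 0.0024]
[-2, 0, -1] [-0.0002, -0.0076, 0.0034]
0.72 [0.0, 167.3, 306.6, 480.0]
0.37 [303.7, 0.0, 610.7, 77.7]
```

View pics/w6.png

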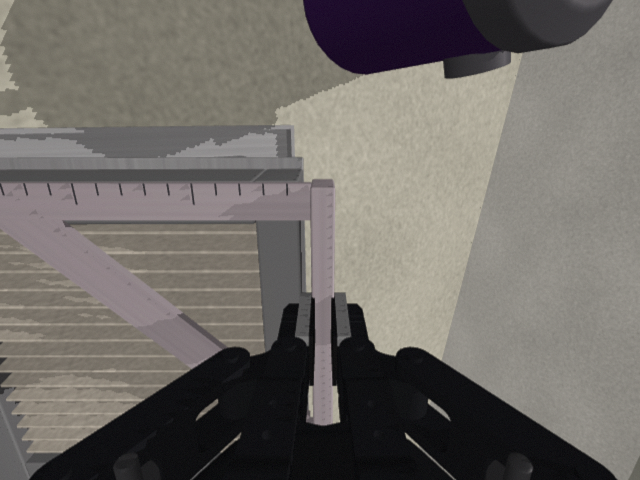

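Run:
```python
from h import *
z=np.load("w6.npz");K,V=z["K"],z["V"];F=np.load("filter.npz");Q=np.c_[F["x"],F["y"],F["n"]]
def pr(o):
    X=F["T"]+Q@np.array(o)/1000; c=V[:3,:3]@X+V[:3,3]; return (K@c/c[2])[:2].round(2)
for o in ([0,95,0],[-100,95,0],[0,95,-40],[0,40,0],[0,20,0]): print(o,pr(o))
im=cv2.imread("pics/w6.png").astype(int)
for u in (120,200,275): print(u,im[152:190,u,1].tolist())
for v in (240,280): print(v,im[v,290:320,1].tolist())
```

```text
[0, 95, 0] [296.98 180.75]
[-100, 95, 0] [ 68.7  181.12]
[0, 95, -40] [302.24 168.4 ]
[0, 40, 0] [299.97 292.91]
[0, 20, 0] [300.9 327.9]
120 [99, 102, 98, 103, 101, 97, 123, 132, 129, 127, 128, 129, 128, 129, 130, 130, 128, 95, 77, 79, 73, 77, 76, 77, 78, 78, 77, 77, 77, 90, 98, 90, 85, 72, 56, 55, 51, 54]
200 [145, 143, 142, 145, 146, 116, 121, 125, 124, 125, 127, 123, 122, 124, 123, 123, 113, 89, 77, 76, 77, 77, 79, 80, 78, 78, 77, 77, 78, 100, 102, 114, 126, 131, 135, 133, 138, 137]
275 [151, 146, 145, 144, 147, 121, 117, 121, 122, 121, 121, 122, 119, 121, 122, 121, 114, 85, 73, 74, 76, 76, 77, 77, 76, 77, 79, 78, 86, 100, 102, 112, 130, 134, 135, 134, 139, 140]
240 [92, 91, 93, 92, 94, 93, 91, 89, 84, 68, 55, 94, 102, 101, 112, 152, 170, 167, 168, 170, 141, 112, 122, 134, 135, 137, 136, 136, 134, 134]
280 [92, 94, 90, 91, 93, 89, 94, 92, 88, 83, 68, 57, 97, 100, 100, 120, 166, 171, 172, 174, 165, 112, 115, 131, 134, 136, 136, 135, 135, 133]
```

The left and upper edges match the prediction to within about half a millimetre. Easing it in.

```bash
python3 -m inch '[{"dx":-0.0002,"dy":-0.0023,"dz":0.0004,"ax":0,"ay":0,"az":0,"fingers":-1},{"dx":-0.0002,"dy":-0.0046,"dz":0.0009,"ax":0,"ay":0,"az":0,"fingers":-1},{"dx":-0.0002,"dy":-0.0056,"dz":0.0015,"ax":0,"ay":0,"az":0,"fingers":-1},{"dx":-0.0002,"dy":-0.0056,"dz":0.0019,"ax":0,"ay":0,"az":0,"fingers":-1},{"dx":-0.0002,"dy":-0.0056,"dz":0.0019,"ax":0,"ay":0,"az":0,"fingers":-1}]'
python3 go.py "[[0,0,0],[-0.5,0,0],[-0.5,0,-0.5],[-1,0,-1]]"
```

```text
time: 10.68
tool_pos: [0.6062, 0.1802, 0.1545]
tcp_rot: [1.775, 2.096, 0.555]
wrist_force: [0.2, 0.7, -2.2]
width: 0.084
now: square off target mm [ 0.  -0.   0.6] rot err deg (filter axes) [-0.01 -0.08  0.01] wf [ 0.2  0.7 -2.2] q [ 0.29 -0.03  2.17 -0.14  0.48  0.23]
az.. [0.08 0.01 0.01]
[0, 0, 0] [0.0, -0.0, 0.0006]
[-0.5, 0, 0] [0.0, -0.0005, 0.0006]
[-0.5, 0, -0.5] [0.0, -0.0005, 0.0011]
[-1, 0, -1] [0.0, -0.001, 0.0016]
```

```bash
python3 -m inch '[{"dx":0,"dy":0,"dz":0.0005,"ax":0,"ay":0,"az":0,"fingers":-1},{"dx":0,"dy":0,"dz":0.001,"ax":0,"ay":0,"az":0,"fingers":-1},{"dx":0,"dy":0,"dz":0.001,"ax":0,"ay":0,"az":0,"fingers":-1}]'
python3 go.py "[[-0.5,0,-0.5]]"
python3 -m inch '[{"dx":0,"dy":-0.0005,"dz":0.0003,"ax":0,"ay":0,"az":0,"fingers":-1},{"dx":0,"dy":-0.001,"dz":0.0005,"ax":0,"ay":0,"az":0,"fingers":-1},{"dx":0,"dy":-0.001,"dz":0.0005,"ax":0,"ay":0,"az":0,"fingers":-1}]'
python3 go.py "[[-0.5,0,-0.5]]"
```

```text
time: 11.05
tool_pos: [0.6067, 0.1803, 0.1537]
tcp_rot: [1.775, 2.096, 0.555]
wrist_force: [-0.3, -0.1, -0.9]
width: 0.088
now: square off target mm [ 0.1 -0.1 -0.4] rot err deg (filter axes) [-0.01 -0.08  0.01] wf [-0.3 -0.1 -0.9] q [ 0.29 -0.03  2.17 -0.14  0.48  0.23]
az.. [0.08 0.01 0.01]
[-0.5, 0, -0.5] [0.0001, -0.0006, 0.0001]
time: 11.42
tool_pos: [0.6068, 0.1803, 0.1536]
tcp_rot: [1.774, 2.095, 0.557]
wrist_force: [-1.0, -1.4, 1.8]
width: 0.083
now: square off target mm [ 0.1 -0.1 -0.5] rot err deg (filter axes) [-0.01 -0.17  0.01] wf [-1.  -1.4  1.8] q [ 0.29 -0.03  2.17 -0.14  0.48  0.23]
az.. [0.17 0.01 0.01]
[-0.5, 0, -0.5] [0.0001, -0.0006, 0.0]
```

Contact with the face is light, about 4 N. Now I press the fence gently against the upper edge.

```bash
python3 -m inch '[{"dx":0,"dy":-0.001,"dz":0,"ax":0,"ay":0,"az":0,"fingers":-1},{"dx":0,"dy":-0.002,"dz":0,"ax":0,"ay":0,"az":0,"fingers":-1},{"dx":0,"dy":-0.002,"dz":0,"ax":0,"ay":0,"az":0,"fingers":-1},{"dx":0,"dy":-0.002,"dz":0,"ax":0,"ay":0,"az":0,"fingers":-1}]'
python3 go.py "[[0,0,0]]"; python3 snap.py w7 filter
python3 - <<'E'
import cv2
im=cv2.imread("pics/w7.png");cv2.imwrite("pics/c7.png",cv2.resize(im[150:330,200:360],None,fx=3.3,fy=3.3,interpolation=cv2.INTER_CUBIC))
E
```

```text
time: 11.92
tool_pos: [0.6065, 0.1803, 0.1538]
tcp_rot: [1.772, 2.093, 0.56]
wrist_force: [4.8, -0.5, -0.5]
width: 0.085
now: square off target mm [-0.   0.  -0.2] rot err deg (filter axes) [ 0.01 -0.36  0.01] wf [ 4.8 -0.5 -0.5] q [ 0.29 -0.03  2.18 -0.14  0.48  0.23]
az.. [ 0.36 -0.01  0.01]
[0, 0, 0] [-0.0, 0.0001, -0.0001]
0.65 [0.0, 168.2, 314.0, 480.0]
0.38 [308.1, 0.0, 626.0, 75.7]
0.25 [0.0, 176.1, 335.3, 425.5]
```

View pics/c7.png

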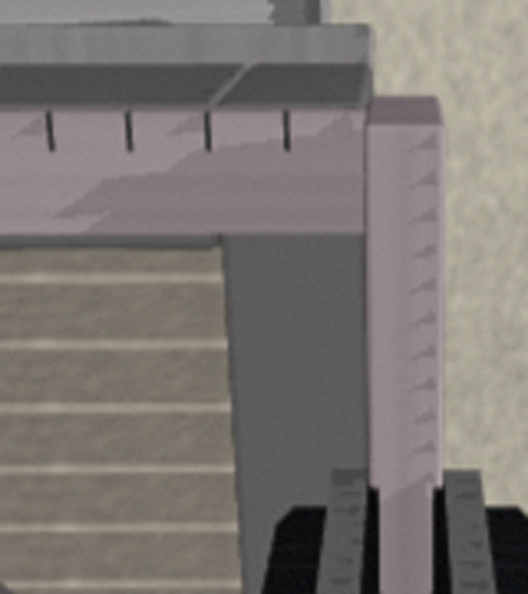

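The crop shows the fence flush against the upper edge with no gap, and the leg's outer edge along the frame's left edge. Releasing and backing straight off the face.

```bash
python3 -m inch '[{"dx":0,"dy":0,"dz":0,"ax":0,"ay":0,"az":0,"fingers":-0.75},{"dx":0,"dy":0,"dz":0,"ax":0,"ay":0,"az":0,"fingers":-0.7},{"dx":0,"dy":0,"dz":0,"ax":0,"ay":0,"az":0,"fingers":-0.5},{"dx":0,"dy":0,"dz":0,"ax":0,"ay":0,"az":0,"fingers":-0.4},{"dx":0,"dy":0,"dz":0,"ax":0,"ay":0,"az":0,"fingers":-0.4},{"dx":0,"dy":0,"dz":-0.003,"ax":0,"ay":0,"az":0,"fingers":-0.4},{"dx":0,"dy":0,"dz":-0.01,"ax":0,"ay":0,"az":0,"fingers":-0.4},{"dx":0,"dy":0,"dz":-0.03,"ax":0,"ay":0,"az":0,"fingers":-0.4},{"dx":0,"dy":0,"dz":-0.07,"ax":0,"ay":0,"az":0,"fingers":-0.4},{"dx":0,"dy":0,"dz":-0.12,"ax":0,"ay":0,"az":0,"fingers":-0.4},{"dx":0,"dy":0,"dz":-0.16,"ax":0,"ay":0,"az":0,"fingers":-0.4},{"dx":0,"dy":0,"dz":-0.16,"ax":0,"ay":0,"az":0,"fingers":-0.4},{"dx":0,"dy":0,"dz":-0.16,"ax":0,"ay":0,"az":0,"fingers":-0.4}]'
python3 snap.py w8 square
```

```text
time: 13.65
tool_pos: [0.5266, 0.1677, 0.2918]
tcp_rot: [1.773, 2.093, 0.56]
wrist_force: [-0.1, 0.3, -0.8]
width: 0.299
0.69 [154.6, 154.1, 330.1, 302.5]
```

View pics/w8.png

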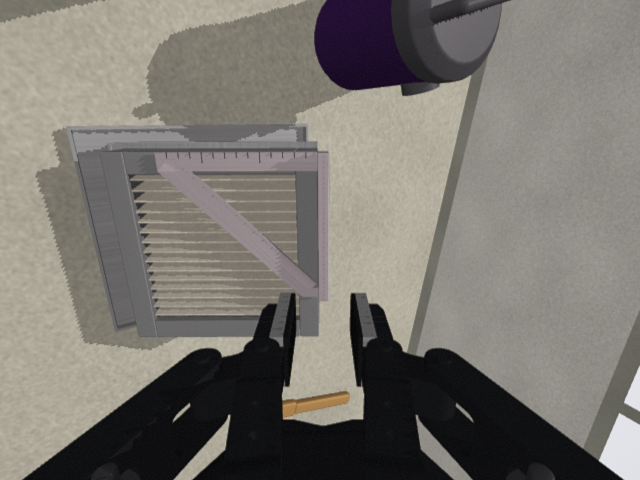

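The square lies on the filter, fence along the upper edge (col ~320, rows 152–300) and leg along the left edge (row ~153). One numeric check before handing in.

Run:
```python
from h import *
z=np.load("w8.npz");K,V,d=z["K"],z["V"],z["d"];F=np.load("filter.npz");Q=np.c_[F["x"],F["y"],F["n"]]
X=(cloud("w",d,{"intrinsics":K,"view":V})-F["T"])@Q*1000
for n,sl in (("fence top L",(slice(165,185),slice(320,326))),("fence top R",(slice(270,295),slice(321,326))),("leg tip",(slice(155,160),slice(165,190))),("leg mid",(slice(155,162),slice(230,280))),("frame top bar",(slice(190,250),slice(302,314))),("frame right bar",(slice(322,332),slice(170,250))),("slope bar",(slice(205,215),slice(216,226)))):
    print(n,np.median(X[sl].reshape(-1,3),0).round(1))
im=cv2.imread("pics/w8.png").astype(int)
def pix(o): c=V[:3,:3]@(F["T"]+Q@np.array(o)/1000)+V[:3,3]; return (K@c/c[2])[:2].round(1)
print("expected inner fence top edge",pix([0,80,13]),pix([0,-40,13]),"outer",pix([10,80,13]),pix([10,-40,13]))
for v in (int(pix([0,80,13])[1]),int(pix([0,-40,13])[1])): print(v,im[v,308:334,1].tolist(),(im[v,308:334,0]-im[v,308:334,1]).tolist())
print("expected leg outer",pix([-120,95,2]),pix([-20,95,2]))
for u in (int(pix([-120,95,2])[0]),int(pix([-20,95,2])[0])): print(u,im[144:166,u,1].tolist(),(im[144:166,u,0]-im[144:166,u,1]).tolist())
for c in ("top",):
    i2,d2=bot.read_camera(c);P=cloud(c,d2)
    for t in ("canister","bottle","brush","filter"):
        for m in bot.masks_of(c,t)[:1]: print(t,round(m["p"],2),np.round(m["box"],1))
```

```text
fence top L [ 5.  76.8 13.3]
fence top R [  5.3 -24.5  13.3]
leg tip [-120.3   90.8    4.5]
leg mid [-53.7  89.9   4.4]
frame top bar [-8.9 33.8  0.4]
frame right bar [-112.7  -82.     0.2]
slope bar [-87.5  44.1   4.5]
expected inner fence top edge [316.6 170.8] [317.5 296.2] outer [328.3 170.7] [327.9 296.2]
170 [121, 121, 119, 118, 120, 120, 121, 122, 117, 99, 131, 138, 139, 136, 136, 136, 136, 139, 140, 140, 151, 162, 177, 176, 176, 174] [3, 1, 3, 3, 2, 2, 5, 0, 4, 3, 4, 5, 4, 6, 5, 3, 4, 4, 5, 5, 4, -11, -17, -16, -16, -17]
296 [116, 117, 114, 117, 118, 116, 114, 117, 119, 117, 106, 131, 136, 137, 134, 131, 136, 140, 139, 138, 164, 171, 167, 168, 163, 163] [2, 3, 3, 4, 1, 2, 3, 1, 0, 4, 3, 4, 3, 2, 2, 2, 3, 3, 5, 4, 0, -14, -15, -16, -17, -15]
expected leg outer [177.9 151.8] [293.5 151.5]
177 [118, 121, 120, 123, 98, 81, 80, 78, 86, 93, 93, 95, 109, 128, 133, 135, 135, 136, 137, 135, 137, 136] [2, 1, 0, 1, -1, 0, -1, 1, 1, 4, 4, 4, 4, 3, 3, 3, 3, 4, 3, 4, 3, 4]
293 [129, 128, 127, 118, 91, 77, 79, 96, 110, 116, 115, 118, 133, 138, 129, 128, 128, 127, 123, 123, 124, 124] [-2, 0, 3, 0, 0, 1, 2, 1, 3, 3, 3, 3, 2, 4, 4, 3, 4, 3, 5, 3, 5, 4]
canister 0.8 [117.2 131.9 179.  194.9]
bottle 0.83 [128.1 243.4 157.4 275.6]
brush 0.55 [353.8 129.8 371.3 192.7]
filter 0.68 [199.4 180.2 255.9 232.5]
```

```bash
python3 -c "
from workcell import bot
print(bot.finish_job())"
```

```text
the job is handed in; nothing more can be done
None
```

The smallest square is now on the filter, with its fence hooked over the frame's upper edge and the gripper clear of it. I eased it down until it touched at about 4 N, pressed the fence against the edge at about 5 N, then let go and backed straight off. The job took about 14 s of robot time and has been handed in.

**Last checks, from the wrist camera after letting go:**
- **Fence:** its top stands about 13 mm above the face at both ends, and its edges are within about 1 pixel (roughly 1 mm) of where they should be, so it looks flush along its length.
- **Plate:** it reads 4.4 to 4.5 mm above the fitted face at the leg and the sloping side, against a nominal 4 mm. The frame itself reads 0.2 to 0.4 mm, so the plate is flat.
- **Leg:** its outer edge lies along the frame's left edge, about 1 pixel from the expected line.
- **Other things:** the canister, bottle and brush boxes in the top view are within about 3 to 6 pixels of where they started, which is within the network's scatter. The arm never touched them.

**Disagreement and a failed call:**
- The network's filter box in the last top view came out smaller than at the start. I put that down to the square or arm hiding part of it, but did not check further. The wrist view shows the frame where I fitted it.
- The first move was refused because the rows lacked some keys; nothing moved.

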